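# Put the impact sockets back in the foam tray in order of size

## Task

Put the four loose impact sockets away in the foam tool tray so that the row runs in order of size: each in its own pocket, the smallest in the smallest pocket and so on up to the largest in the largest. Leave each one standing upright, hex opening up, down on the floor of its pocket, and leave the grease tin and the spanner where they are.

Things in the scene. Friction and masses are not known exactly. Their poses are not given: they have to be found in the camera images.
- socket_a: The smallest of four loose impact sockets: black steel cylinder, 34 mm in diameter, 50 mm tall, hexagonal opening in its upper face, about 0.20 kg. Starts standing, hex up, on a fixed grey rubber mat 4 mm thick; centres at least 105 mm apart. Origin: centre of its underside; z up along its axis. Round: its yaw means nothing.
- socket_b: The second smallest of four loose impact sockets: black steel cylinder, 44 mm in diameter, 54 mm tall, hexagonal opening in its upper face, about 0.34 kg. Starts standing, hex up, on a fixed grey rubber mat 4 mm thick; centres at least 105 mm apart. Origin: centre of its underside; z up along its axis. Round: its yaw means nothing.
- socket_c: The second largest of four loose impact sockets: black steel cylinder, 54 mm in diameter, 58 mm tall, hexagonal opening in its upper face, about 0.52 kg. Starts standing, hex up, on a fixed grey rubber mat 4 mm thick; centres at least 105 mm apart. Origin: centre of its underside; z up along its axis. Round: its yaw means nothing.
- socket_d: The largest of four loose impact sockets: black steel cylinder, 64 mm in diameter, 62 mm tall, hexagonal opening in its upper face, about 0.74 kg. Starts standing, hex up, on a fixed grey rubber mat 4 mm thick; centres at least 105 mm apart. Origin: centre of its underside; z up along its axis. Round: its yaw means nothing.
- foam_a: Fixed dark grey foam insert, 60 x 112 x 20 mm, with the smallest of four round pockets (50 mm wide, 10 mm deep, yellow floor), for the smallest socket. Origin: under the pocket's centre on the insert's underside, 2 mm above the bench. All four lie in one row in a low steel tray; x axis along the row, small to large. Pocket centres 65, 75, 85 mm apart, small end first.
- foam_b: Fixed dark grey foam insert, 70 x 112 x 20 mm, with the second smallest of four round pockets (60 mm wide, 10 mm deep, yellow floor), for the second smallest socket. Origin: under the pocket's centre on the insert's underside, 2 mm above the bench. All four lie in one row in a low steel tray; x axis along the row, small to large. Pocket centres 65, 75, 85 mm apart, small end first.
- foam_c: Fixed dark grey foam insert, 80 x 112 x 20 mm, with the second largest of four round pockets (70 mm wide, 10 mm deep, yellow floor), for the second largest socket. Origin: under the pocket's centre on the insert's underside, 2 mm above the bench. All four lie in one row in a low steel tray; x axis along the row, small to large. Pocket centres 65, 75, 85 mm apart, small end first.
- foam_d: Fixed dark grey foam insert, 90 x 112 x 20 mm, with the largest of four round pockets (80 mm wide, 10 mm deep, yellow floor), for the largest socket. Origin: under the pocket's centre on the insert's underside, 2 mm above the bench. All four lie in one row in a low steel tray; x axis along the row, small to large. Pocket centres 65, 75, 85 mm apart, small end first.
- grease_tin: Bystander: closed tin standing on the bench, 68 mm in diameter, 58 mm tall. Origin: centre of its underside. To be left alone.
- spanner: Bystander: steel spanner about 220 mm long lying on the bench beyond the work. Origin: about the middle of its underside; x along its length. To be left alone.
Things that resemble listed ones, but are neither listed nor needed, are in the scene too. What is shaped like the foam_b but red is not meant.

How it is judged:
At the end, for the whole second after the job is handed in: Each of the four sockets stands in its own pocket (axis within 10 mm of the pocket's centre, underside no more than 4 mm above the pocket's floor), upright within 0.1 rad with the hex opening up, and at rest (horizontal distance between socket_a and foam_a below 0.01 m and z of socket_a in the frame of foam_a below 0.014 m and angle between each of socket_a, socket_b, socket_c, socket_d's own z axis and vertical below 0.1 rad and linear speed of each of socket_a, socket_b, socket_c, socket_d below 0.02 m/s and horizontal distance between socket_b and foam_b below 0.01 m and z of socket_b in the frame of foam_b below 0.014 m and horizontal distance between socket_c and foam_c below 0.01 m and z of socket_c in the frame of foam_c below 0.014 m and horizontal distance between socket_d and foam_d below 0.01 m and z of socket_d in the frame of foam_d below 0.014 m); the robot touches nothing.
It fails at once if the grease tin is shifted more than 30 mm or tipped (distance of grease_tin from where it was at the start of the episode above 0.03 m or angle between grease_tin's own z axis and vertical above 0.5 rad).
It fails at once if the spanner is shifted more than 30 mm (distance of spanner from where it was at the start of the episode above 0.03 m).
It also fails if it takes over 109 s, if anything falls off the work surface, if the arm or the gripper's body presses on something with over 40 N, if the wrist force passes 120 N, or if a joint passes its speed limit or range.

## Robot

A 7-joint arm with a two-finger parallel gripper is mounted at the origin on the work surface. World frame = base frame: x ahead of the robot, y to its left, z up, the work surface at z = 0. Lengths are in m, angles in rad, forces in N, time in s.
With the tool pointing down it reaches from about 0.375 to 0.925 m from the base axis. Payload 3.1 kg.
Tool frame: the origin (TCP) lies at the centre of the arm's flange, where the gripper is bolted on; the fingertips stand 173 mm ahead of it and the grasp point (between the pads) lies 155 mm ahead of it; x points along the fingers, z is the direction in which the jaws open and shut, and the axes are right-handed (so a half turn about x gives the same grasp; the last joint's range is limited). The gripper opens to 85 mm and grips with 20 to 120 N. Pads are 22 mm wide; open, the fingers measure 114 mm over their backs; the gripper's body (76 mm by 85 mm) begins 54 mm behind the grasp point. The pads swing forward as they close: fully open they stand 13 mm farther back than shut.
Start: joints at [1.141, 0.383, 0.044, 1.598, -0.018, 1.161, -0.05], TCP at [0.212, -0.615, 0.405] pointing down, gripper open.
Joint ranges: [-2.61, 2.61], [-0.41, 2.15], [-1.48, 1.57], [0, 2.5], [-1.57, 4.71], [0.05, 1.97], [-2.85, 2.85]. Speed limits (rad/s): [2.79, 2.79, 3.14, 3.14, 3.14, 3.14, 3.14].

## Interface

Orientations are given as [roll, pitch, yaw] about the fixed x, y, z axes, in that order (R = Rz(yaw) Ry(pitch) Rx(roll)).
In Python, from cell import state, get_image, hand_in gives the robot as it stands.
- The arm moves only by the shell command python3 -m jog 'ROWS' [OPENING] [FORCE]. ROWS is JSON, a list that holds one entry, the list of rows, each a list of 6 numbers: the shift along the tool's x, y, z in m, then the turn, a rotation vector about the tool's x, y, z in degrees. A call has 1 to 5 rows; each row is the pose to reach, as a shift and turn from the pose commanded when the call began, along the tool's axes at that moment; what a row does not reach only later rows make up. A row lasts 1/12 s, in which the tool goes at most 41.7 mm and 7.16 degrees, less where a joint would pass 70% of its speed; a pose out of reach is approached as far as the arm can. A call with a gripper value outside its range is refused whole. OPENING is the gripper's target within -1 to 1 (fully open at 1, half-way at 0, shut at -1), set as the call begins (- or left out, the last holds). The fingers move at their own pace and stop on an object; FORCE is the grip in N (left out, the last holds). Time passes only in rows, so rows that repeat a pose let the fingers close. It gives the time, the measured TCP pose, the force and the opening at its end, in the units of the state.
- state(): the state, without advancing time (a new reading comes with each control period).
- get_image(name): name is "scene" or "top" or "wrist"; returns a dict with "frame" (384x512x3 uint8, blue, green, red), "z_map" (384x512 float32, m along the optical axis (not along the pixel's ray), 0 where there is no reading), "fx", "fy", "cx", "cy" (pixels), "xyz" and "rotation" of the camera in the world; the wrist camera has in their place "T_tool_cam" (4x4, takes a point from camera to tool coordinates, whose origin is the TCP and whose axes are the tool frame's). Camera axes: x right, y up, looking along -z (the intrinsics and any distortion apply to the point x, -y, -z); pixel columns grow to the right and rows downward; lengths in m; the calibration is good to about 2 mm. A picture is of the moment at which its call begins: read the wrist's pose just before it.
- hand_in(): hands the job in, once; it reports no verdict.
The state is a dict: "time": time; "joints": joint angles; "qd": joint speeds; "joint_efforts": joint torques, N m; "ee_pos": TCP position; "tcp_rot": TCP orientation; "force": force on the tool from outside, world axes, zero at the start; "ft_torque": the same for the moment, N m; "opening": finger opening in m.
Only numpy, scipy, OpenCV 4.12 (cv2) and the standard library are available. Lean on these libraries where they do the work, as an engineer would, in place of code of your own. Each camera call takes 0.05 s, during which the arm holds its last target. There are 200 camera calls.

## Working session

There is one attempt and no reset: what is moved stays moved. The work goes in short steps, Python scripts to look and compute and a shell command to move; the robot and the scene stay as the last step left them, time stands still between calls to the robot, and variables do not carry over. Pictures are saved under pics/ and viewed, about 12 in all and at most 16, crops included, and the job is handed in when it is done.

```bash
ls; mkdir -p pics
python3 - <<'E'
from cell import state,get_image
import cv2,numpy as np
s=state();print({k:np.round(v,3).tolist() for k,v in s.items()})
for n in("top","scene"):
    g=get_image(n);cv2.imwrite(f"pics/{n}0.png",g["frame"]);np.savez(f"{n}0.npz",**g)
    print(n,{k:v for k,v in g.items() if k not in("frame","z_map")})
E
```

```text
pics
{'time': 0.0, 'joints': [1.141, 0.384, 0.044, 1.6, -0.018, 1.161, -0.05], 'qd': [0.001, -0.001, -0.0, -0.002, -0.001, 0.002, -0.0], 'joint_efforts': [0.0, -43.346, 1.025, -24.951, 0.011, 0.011, -0.0], 'ee_pos': [0.212, -0.614, 0.403], 'tcp_rot': [-3.09, 1.568, 1.955], 'force': [0.089, -0.326, -0.01], 'ft_torque': [0.026, 0.028, 0.025], 'opening': 0.085}
top {'fx': 413.006306950461, 'fy': 413.006306950461, 'cx': 261.2737324669128, 'cy': 192.08753351464006, 'xyz': array([0.3757859 , 0.00464985, 0.96381833]), 'rotation': array([ 0.20477092, -0.00337679, -1.52399606])}
scene {'fx': 410.25825990030717, 'fy': 410.25825990030717, 'cx': 263.62863034677565, 'cy': 187.0494516427016, 'xyz': array([ 1.32662492, -0.13756005,  0.73876757]), 'rotation': array([ 0.84401551, -0.00519007,  1.38748327])}
```

View pics/top0.png

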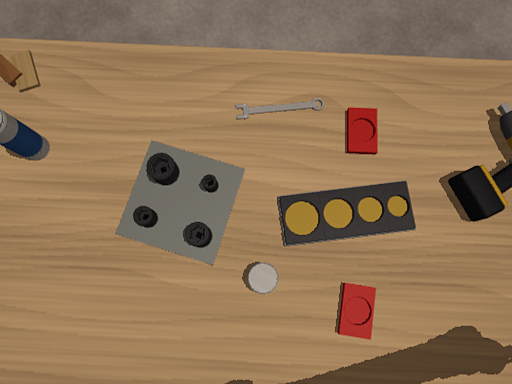

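View pics/scene0.png

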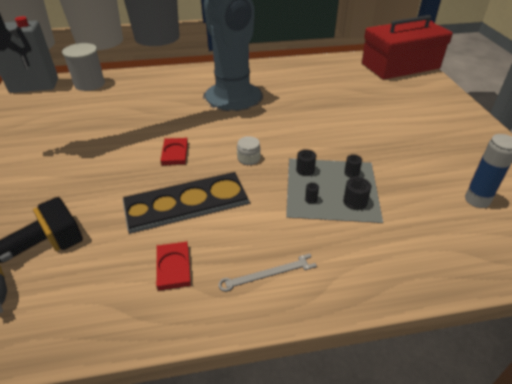

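The top view shows the mat at upper left with sockets near (163,168) d, (209,184) a, (145,216) b and (198,234) c. The pockets run from d at (302,217) through (338,213) and (370,209) to a at (397,206). The tin is at (263,277) and the spanner near (280,108).

```bash
cat > h.py <<'E'
import numpy as np,cv2
from scipy.spatial.transform import Rotation as R
def cam(g): return np.array(g["xyz"]),R.from_euler("xyz",g["rotation"]).as_matrix()
def dirs(g,uv,Rm):
    uv=np.atleast_2d(uv).astype(float)
    d=np.c_[(uv[:,0]-g["cx"])/g["fx"],-(uv[:,1]-g["cy"])/g["fy"],-np.ones(len(uv))]
    return d@Rm.T
def plane(g,uv,z,pose=None):
    o,Rm=pose or cam(g); d=dirs(g,uv,Rm); return o+d*((z-o[2])/d[:,2])[:,None]
def cloud(g,pose=None):
    o,Rm=pose or cam(g); h,w=g["z_map"].shape
    uv=np.stack(np.meshgrid(np.arange(w),np.arange(h)),-1).reshape(-1,2)
    return (o+dirs(g,uv,Rm)*g["z_map"].reshape(-1,1)).reshape(h,w,3)
def circ(p):
    p=p.astype(np.float32)*1000
    c,r=cv2.minEnclosingCircle(p); return np.array(c)/1000,r/1000
def yellow(g):
    m=cv2.inRange(cv2.cvtColor(g["frame"],cv2.COLOR_BGR2HSV),(18,150,90),(32,255,255))
    return m
E
python3 - <<'E'
import numpy as np,cv2
from h import *
for n in("top","scene"):
    g=dict(np.load(n+"0.npz"));P=cloud(g)
    print(n,"bench z",np.median(P[300:360,60:120,2]) if n=="top" else np.median(P[250:350,50:100,2]))
    hsv=cv2.cvtColor(g["frame"],cv2.COLOR_BGR2HSV)
    x=(96,240,110,270) if n=="top" else (280,390,140,225)
    dark=np.zeros(hsv.shape[:2],np.uint8);s=np.s_[x[2]:x[3],x[0]:x[1]]
    dark[s]=(hsv[...,2][s]<62)*255
    hi=np.zeros_like(dark);hi[s]=(P[...,2][s]>.035)*255
    N,L,st,ce=cv2.connectedComponentsWithStats(hi)
    for i in range(1,N):
        if st[i,4]<40: continue
        q=P[L==i]; zt=np.percentile(q[:,2],80)
        uv=np.argwhere((L==i)&(P[...,2]>zt-.006))[:,::-1]
        w=plane(g,uv,zt);c,r=circ(w[:,:2]);print("sock",ce[i].round(),st[i,4],"ztop",zt.round(4),c.round(4),"dia",round(2*r,4))
    N,L,st,ce=cv2.connectedComponentsWithStats(yellow(g))
    for i in range(1,N):
        if st[i,4]<100: continue
        uv=np.argwhere(L==i)[:,::-1];w=plane(g,uv,.012);c,r=circ(w[:,:2])
        print("yel",ce[i].round(),st[i,4],"z",np.median(P[L==i][:,2]).round(4),c.round(4),w[:,:2].mean(0).round(4),"dia",round(2*r,4))
E
```

```text
top bench z -1.20041540346838e-06
sock [161. 168.] 545 ztop 0.0658 [0.6102 0.2399] dia 0.0645
sock [209. 182.] 141 ztop 0.0535 [0.5839 0.1301] dia 0.0355
sock [144. 216.] 266 ztop 0.0581 [0.4987 0.2692] dia 0.0451
sock [198. 234.] 350 ztop 0.0621 [0.4638 0.1457] dia 0.0537
yel [494. 185.] 205 z 0.0665 [ 0.6167 -0.5377] [ 0.6163 -0.539 ] dia 0.1094
yel [370. 209.] 476 z 0.0125 [ 0.5452 -0.2444] [ 0.5451 -0.2437] dia 0.0589
yel [397. 206.] 317 z 0.0124 [ 0.5555 -0.3076] [ 0.5561 -0.3082] dia 0.0493
yel [338. 213.] 661 z 0.0123 [ 0.5321 -0.1696] [ 0.532  -0.1692] dia 0.0689
yel [301. 218.] 884 z 0.0123 [ 0.5174 -0.0858] [ 0.5172 -0.0851] dia 0.079
scene bench z 0.00016672858849803296
sock [306. 158.] 322 ztop 0.0608 [0.4709 0.141 ] dia 0.0615
sock [353. 162.] 221 ztop 0.0564 [0.5048 0.2651] dia 0.0499
sock [357. 189.] 550 ztop 0.0648 [0.6175 0.2346] dia 0.0702
sock [312. 189.] 155 ztop 0.0525 [0.5913 0.1253] dia 0.0399
yel [225. 189.] 413 z 0.0123 [ 0.5125 -0.087 ] [ 0.5122 -0.0872] dia 0.0768
yel [193. 196.] 329 z 0.0122 [ 0.527  -0.1719] [ 0.527  -0.1721] dia 0.067
yel [164. 203.] 245 z 0.0124 [ 0.5402 -0.246 ] [ 0.5398 -0.2463] dia 0.0559
yel [138. 209.] 175 z 0.0122 [ 0.5499 -0.3108] [ 0.5507 -0.3107] dia 0.0461
yel [ 42. 222.] 183 z 0.0664 [ 0.5519 -0.5401] [ 0.5526 -0.5372] dia 0.1173
```

```bash
cat > go.py <<'E'
# usage: go.py x y z [jaw azimuth deg] -> shift/turn in tool axes from measured pose
import sys,numpy as np
from cell import state
from scipy.spatial.transform import Rotation as R
s=state();T=R.from_euler("xyz",s["tcp_rot"]).as_matrix()
a=sys.argv[1:];p=np.array(a[:3],float)
print("t",round(s["time"],2),"pos",np.round(s["ee_pos"],4),"jaw az",np.degrees(np.arctan2(T[1,2],T[0,2])).round(1),"x",T[:,0].round(3),"F",np.round(s["force"],1),"open",round(s["opening"],4),"q",np.round(s["joints"],2))
if len(a)>3:
    A=np.radians(float(a[3]));z=np.array([np.cos(A),np.sin(A),0]);x=np.array([0,0,-1.])
    D=np.c_[x,np.cross(z,x),z]
    print("turn",np.degrees(R.from_matrix(T.T@D).as_rotvec()).round(2))
print("shift",(T.T@(p-s["ee_pos"])).round(4))
E
python3 go.py .54 .19 .42 9.8;python3 go.py .54 .19 .42 -170.2
```

```text
t 0.1 pos [ 0.2116 -0.6141  0.4034] jaw az -71.0 x [-0.001  0.002 -1.   ] F [-0.5 -0.7  1.1] open 0.0853 q [ 1.14  0.38  0.04  1.6  -0.02  1.16 -0.05]
turn [-80.79  -0.12  -0.09]
shift [-0.0151  0.5725 -0.6533]
t 0.1 pos [ 0.2116 -0.6141  0.4034] jaw az -71.0 x [-0.001  0.002 -1.   ] F [-0.5 -0.7  1.1] open 0.0853 q [ 1.14  0.38  0.04  1.6  -0.02  1.16 -0.05]
turn [99.21 -0.1   0.13]
shift [-0.0151  0.5725 -0.6533]
```

```bash
A='[[[-0.0006,0.023,-0.026,0,0,0],[-0.0012,0.046,-0.052,0,0,0],[-0.0018,0.069,-0.078,0,0,0],[-0.0024,0.092,-0.104,0,0,0],[-0.003,0.1145,-0.1307,0,0,0]]]' 
unset A
python3 -m jog '[[[-0.003,0.1145,-0.1307,0,0,0],[-0.003,0.1145,-0.1307,0,0,0],[-0.003,0.1145,-0.1307,0,0,0],[-0.003,0.1145,-0.1307,0,0,0],[-0.003,0.1145,-0.1307,0,0,0]]]' 1 70
python3 -m jog '[[[-0.003,0.1145,-0.1307,0,0,0],[-0.003,0.1145,-0.1307,0,0,0],[-0.003,0.1145,-0.1307,0,0,0],[-0.003,0.1145,-0.1307,0,0,0],[-0.003,0.1145,-0.1307,0,0,0]]]'
python3 -m jog '[[[-0.003,0.1145,-0.1307,0,0,0],[-0.003,0.1145,-0.1307,0,0,0],[-0.003,0.1145,-0.1307,0,0,0],[-0.003,0.1145,-0.1307,0,0,0],[-0.003,0.1145,-0.1307,0,0,0]]]'
python3 -m jog '[[[-0.003,0.1145,-0.1307,0,0,0],[-0.003,0.1145,-0.1307,0,0,0],[-0.003,0.1145,-0.1307,0,0,0],[-0.003,0.1145,-0.1307,0,0,0],[-0.003,0.1145,-0.1307,0,0,0]]]'
python3 -m jog '[[[-0.003,0.1145,-0.1307,0,0,0],[-0.003,0.1145,-0.1307,0,0,0],[-0.003,0.1145,-0.1307,0,0,0],[-0.003,0.1145,-0.1307,0,0,0],[-0.003,0.1145,-0.1307,0,0,0]]]'
python3 go.py .54 .19 .42 9.8
```

```text
time: 0.52
ee_pos: [0.2817, -0.4465, 0.4066]
tcp_rot: [2.711, 1.564, 1.482]
force: [-0.0, 0.1, -0.6]
opening: 0.0855
time: 0.93
ee_pos: [0.3461, -0.2858, 0.4104]
tcp_rot: [2.687, 1.567, 1.459]
force: [0.3, 0.3, 0.2]
opening: 0.0853
time: 1.35
ee_pos: [0.411, -0.1248, 0.4141]
tcp_rot: [2.149, 1.567, 0.921]
force: [0.5, -0.6, 1.0]
opening: 0.0853
time: 1.77
ee_pos: [0.4758, 0.0365, 0.4175]
tcp_rot: [2.263, 1.565, 1.035]
force: [0.7, 0.3, 0.5]
opening: 0.0852
time: 2.18
ee_pos: [0.5405, 0.1971, 0.4199]
tcp_rot: [2.703, 1.563, 1.473]
force: [-0.2, 1.6, -0.6]
opening: 0.0851
t 2.18 pos [0.5405 0.1971 0.4199] jaw az -70.4 x [ 0.001  0.008 -1.   ] F [-0.2  1.6 -0.6] open 0.0851 q [ 0.16  0.3  -0.68  1.74  0.2   1.17 -1.81]
turn [-80.24  -0.2   -0.44]
shift [-0.0002 -0.0028  0.0066]
```

```bash
python3 -m jog '[[[0,0,0,-7,0,0],[0,0,0,-14,0,0],[0,0,0,-21,0,0],[0,0,0,-28,0,0],[0,0,0,-35,0,0]]]'
python3 -m jog '[[[0,0,0,-7,0,0],[0,0,0,-14,0,0],[0,0,0,-21,0,0],[0,0,0,-28,0,0],[0,0,0,-35,0,0]]]'
python3 -m jog '[[[0,0,0,-7,0,0],[0,0,0,-10.2,0,0],[0,0,0,-10.2,0,0],[0,0,0,-10.2,0,0]]]'
python3 go.py .54 .19 .42 9.8
python3 - <<'E'
from cell import state,get_image
import numpy as np,cv2
from h import *
s=state();g=get_image("wrist");cv2.imwrite("pics/w1.png",g["frame"])
T=np.eye(4);T[:3,:3]=R.from_euler("xyz",s["tcp_rot"]).as_matrix();T[:3,3]=s["ee_pos"]
C=T@np.array(g["T_tool_cam"]);pose=(C[:3,3],C[:3,:3]);P=cloud(g,pose)
hi=((P[...,2]>.04)&(P[...,2]<.08)&(g["z_map"]>0)).astype(np.uint8)*255
N,L,st,ce=cv2.connectedComponentsWithStats(hi)
for i in range(1,N):
    if st[i,4]<150: continue
    q=P[L==i]; zt=np.percentile(q[:,2],80)
    uv=np.argwhere((L==i)&(P[...,2]>zt-.005))[:,::-1]
    c,r=circ(plane(g,uv,zt,pose)[:,:2]);print(ce[i].round(),st[i,4],zt.round(4),c.round(4),round(2*r,4))
E
```

```text
time: 2.6
ee_pos: [0.5403, 0.1889, 0.419]
tcp_rot: [-2.188, 1.569, -2.81]
force: [-0.9, 0.9, 0.4]
opening: 0.085
time: 3.02
ee_pos: [0.5403, 0.1888, 0.4191]
tcp_rot: [-2.697, 1.57, -2.708]
force: [-0.0, -0.4, 0.8]
opening: 0.0855
time: 3.35
ee_pos: [0.5403, 0.189, 0.4192]
tcp_rot: [-3.081, 1.57, -2.923]
force: [0.2, -0.2, -0.4]
opening: 0.0853
t 3.35 pos [0.5403 0.189  0.4192] jaw az 9.1 x [-0.001 -0.    -1.   ] F [ 0.2 -0.2 -0.4] open 0.0853 q [ 0.34  0.36 -0.91  1.74  0.3   1.2  -0.49]
turn [-0.71 -0.06  0.  ]
shift [-0.0008  0.0011 -0.0001]
[229.  87.] 992 0.0582 [0.5025 0.2696] 0.0434
[333. 135.] 2270 0.066 [0.6137 0.2394] 0.0638
[183. 198.] 1490 0.0621 [0.4673 0.1462] 0.0542
[286. 226.] 529 0.0538 [0.5864 0.13  ] 0.0342
[ 92. 282.] 497 0.058 [0.3662 0.0133] 0.0461
```

View pics/w1.png

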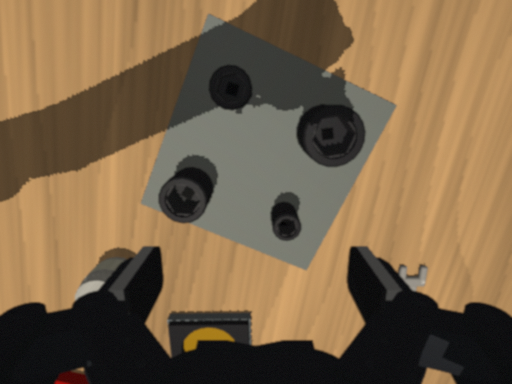

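Wrist view: sockets b (231,87), d (331,134), c (186,195) and a (286,222). All diameters and heights match the spec, and x is about 3 mm greater than in the top view. I'll start with d.

```bash
python3 go.py .6137 .2394 .30 9.8
```

```text
t 3.4 pos [0.5403 0.1892 0.4193] jaw az 9.1 x [-0.001 -0.    -1.   ] F [-0.7 -0.2 -0.2] open 0.0855 q [ 0.34  0.36 -0.91  1.74  0.3   1.2  -0.49]
turn [-0.7  -0.04  0.01]
shift [0.1193 0.038  0.0806]
```

```bash
python3 -m jog '[[[0.03,0.01,0.021,-0.7,0,0],[0.06,0.02,0.042,-0.7,0,0],[0.09,0.03,0.063,-0.7,0,0],[0.119,0.038,0.0806,-0.7,0,0],[0.119,0.038,0.0806,-0.7,0,0]]]'
python3 -m jog '[[[0.025,0,0,0,0,0],[0.05,0,0,0,0,0],[0.075,0,0,0,0,0],[0.095,0,0,0,0,0],[0.101,0,0,0,0,0]]]'
python3 -m jog '[[[0,0,0,0,0,0],[0,0,0,0,0,0],[0,0,0,0,0,0]]]'
python3 go.py .6137 .2394 .199 9.8
```

```text
time: 3.82
ee_pos: [0.6134, 0.24, 0.292]
tcp_rot: [3.133, 1.559, -2.978]
force: [-0.4, -1.7, -1.0]
opening: 0.0855
time: 4.23
ee_pos: [0.6122, 0.2387, 0.1967]
tcp_rot: [-2.746, 1.565, -2.574]
force: [-0.4, -0.7, -1.2]
opening: 0.0855
time: 4.48
ee_pos: [0.6145, 0.2408, 0.202]
tcp_rot: [0.23, 1.567, 0.402]
force: [-0.3, 0.6, 0.3]
opening: 0.0851
t 4.48 pos [0.6145 0.2408 0.202 ] jaw az 9.9 x [ 0.003  0.001 -1.   ] F [-0.3  0.6  0.3] open 0.0851 q [ 0.09  0.76 -0.72  1.67  0.59  0.94 -0.68]
turn [ 0.09  0.2  -0.05]
shift [ 0.003  -0.0012 -0.001 ]
```

```bash
python3 -m jog '[[[0.002,-0.001,-0.001,0,0,0],[0.002,-0.001,-0.001,0,0,0],[0.002,-0.001,-0.001,0,0,0],[0.002,-0.001,-0.001,0,0,0],[0.002,-0.001,-0.001,0,0,0]]]' -1 70
python3 -m jog '[[[0,0,0,0,0,0],[0,0,0,0,0,0],[0,0,0,0,0,0],[0,0,0,0,0,0],[0,0,0,0,0,0]]]'
python3 -m jog '[[[-0.01,0,0,0,0,0],[-0.03,0,0,0,0,0],[-0.05,0,0,0,0,0],[-0.075,0,0,0,0,0],[-0.1,0,0,0,0,0]]]'
python3 -m jog '[[[0,0,0,0,0,0],[0,0,0,0,0,0],[0,0,0,0,0,0]]]'
python3 go.py .5204 -.0858 .31 9.8
python3 - <<'E'
from cell import state,get_image
import cv2
g=get_image("wrist");cv2.imwrite("pics/w2.png",g["frame"])
E
```

```text
time: 4.9
ee_pos: [0.6138, 0.2394, 0.1996]
tcp_rot: [0.089, 1.568, 0.261]
force: [1.0, -0.5, 5.3]
opening: 0.0626
time: 5.32
ee_pos: [0.6138, 0.2394, 0.1996]
tcp_rot: [0.067, 1.568, 0.239]
force: [0.6, 1.1, 6.4]
opening: 0.0625
time: 5.73
ee_pos: [0.6109, 0.2378, 0.2953]
tcp_rot: [-2.908, 1.563, -2.734]
force: [0.3, -0.4, -6.9]
opening: 0.0626
time: 5.98
ee_pos: [0.6115, 0.238, 0.2948]
tcp_rot: [-2.797, 1.565, -2.623]
force: [-0.3, -0.4, -7.6]
opening: 0.0626
t 5.98 pos [0.6115 0.238  0.2948] jaw az 9.9 x [-0.005 -0.003 -1.   ] F [-0.3 -0.4 -7.6] open 0.0626 q [ 0.14  0.64 -0.79  1.64  0.5   1.08 -0.62]
turn [ 0.12 -0.29  0.1 ]
shift [-0.0139 -0.3033 -0.1456]
```

View pics/w2.png

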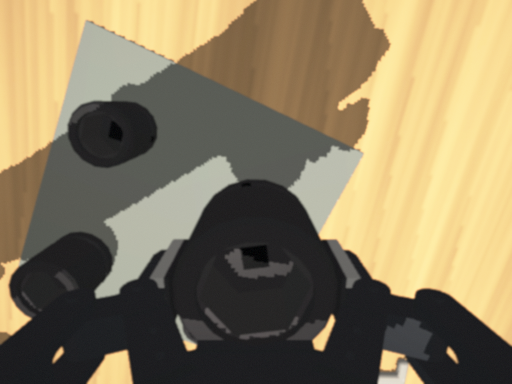

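Socket d is firmly held (opening 62.6 mm, load 7.6 N, which matches its mass). Next I carry it to pocket d.

```bash
python3 -m jog '[[[-0.004,-0.012,-0.006,0,0,0],[-0.014,-0.04,-0.019,0,0,0],[-0.014,-0.07,-0.034,0,0,0],[-0.014,-0.1,-0.048,0,0,0],[-0.014,-0.13,-0.063,0,0,0]]]'
python3 -m jog '[[[0,-0.03,-0.014,0,0,0],[0,-0.06,-0.028,0,0,0],[0,-0.09,-0.042,0,0,0],[0,-0.12,-0.056,0,0,0],[0,-0.14,-0.068,0,0,0]]]'
python3 -m jog '[[[0,-0.02,-0.009,0,0,0],[0,-0.03,-0.014,0,0,0],[0,-0.033,-0.015,0,0,0],[0,-0.033,-0.015,0,0,0],[0,-0.033,-0.015,0,0,0]]]'
python3 go.py .5204 -.0858 .23 9.8
python3 - <<'E'
from cell import get_image
import cv2
g=get_image("wrist");cv2.imwrite("pics/w3.png",g["frame"])
E
```

```text
time: 6.45
ee_pos: [0.5716, 0.0984, 0.3091]
tcp_rot: [3.128, 1.566, -2.981]
force: [-0.2, -0.4, -7.2]
opening: 0.0625
time: 6.87
ee_pos: [0.5281, -0.0538, 0.3091]
tcp_rot: [-2.975, 1.565, -2.805]
force: [-0.3, -0.8, -7.5]
opening: 0.0629
time: 7.28
ee_pos: [0.5213, -0.0827, 0.3114]
tcp_rot: [1.335, 1.569, 1.51]
force: [-0.6, 0.9, -7.5]
opening: 0.0625
t 7.28 pos [ 0.5213 -0.0827  0.3114] jaw az 10.0 x [ 0.     0.002 -1.   ] F [-0.6  0.9 -7.5] open 0.0625 q [ 0.8   0.39 -0.84  1.94  0.34  0.96 -0.03]
turn [ 0.23  0.03 -0.12]
shift [ 0.0814 -0.0031 -0.0015]
```

View pics/w3.png

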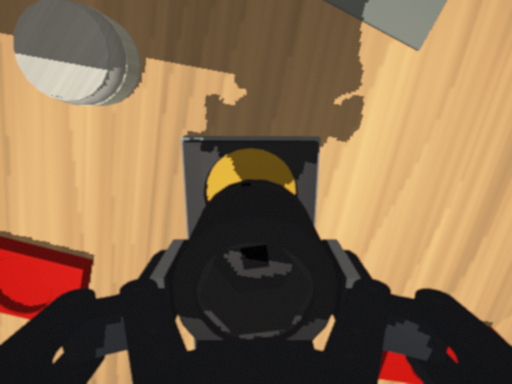

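```bash
cat > pk.py <<'E'
import sys
from cell import state,get_image
from h import *
from scipy.optimize import least_squares
rad=float(sys.argv[1])
s=state();g=get_image("wrist")
T=np.eye(4);T[:3,:3]=R.from_euler("xyz",s["tcp_rot"]).as_matrix();T[:3,3]=s["ee_pos"]
C=T@np.array(g["T_tool_cam"]);pose=(C[:3,3],C[:3,:3])
m=cv2.inRange(cv2.cvtColor(g["frame"],cv2.COLOR_BGR2HSV),(18,150,30),(32,255,255))
N,L,st,ce=cv2.connectedComponentsWithStats(m)
for i in range(1,N):
    if st[i,4]<300: continue
    cols=[c for c in np.unique(np.argwhere(L==i)[:,1])]
    uv=np.array([[c,np.argwhere(L[:,c]==i).min()] for c in cols])
    w=plane(g,uv,.012,pose)[:,:2]
    f=least_squares(lambda c:np.hypot(*(w-c).T)-rad,w.mean(0)-[0,.03],loss="soft_l1",f_scale=.001)
    print(ce[i].round(),st[i,4],"c",f.x.round(4),"rms mm",(1e3*np.sqrt(np.mean(f.fun**2))).round(2))
E
python3 pk.py .040
```

```text
[248. 171.] 2605 c [ 0.5194 -0.0888] rms mm 0.34
```

```bash
python3 -m jog '[[[0.015,-0.005,-0.003,0,0,0],[0.035,-0.005,-0.003,0,0,0],[0.055,-0.005,-0.003,0,0,0],[0.075,-0.005,-0.003,0,0,0],[0.085,-0.005,-0.003,0,0,0]]]'
python3 -m jog '[[[0,0,0,0,0,0],[0,0,0,0,0,0],[0,0,0,0,0,0]]]'
python3 go.py .5195 -.088 .2085 9.8
```

```text
time: 7.8
ee_pos: [0.5184, -0.0883, 0.2246]
tcp_rot: [2.448, 1.567, 2.624]
force: [-0.9, -0.2, -6.9]
opening: 0.0627
time: 8.05
ee_pos: [0.5202, -0.0893, 0.2279]
tcp_rot: [-0.131, 1.568, 0.044]
force: [-0.6, 0.6, -6.7]
opening: 0.0627
t 8.05 pos [ 0.5202 -0.0893  0.2279] jaw az 10.0 x [ 0.003  0.    -1.   ] F [-0.6  0.6 -6.7] open 0.0627 q [ 0.73  0.51 -0.75  1.99  0.47  0.82 -0.11]
turn [0.18 0.16 0.02]
shift [ 0.0194  0.0014 -0.0005]
```

```bash
python3 -m jog '[[[0.007,0.001,0,0,0,0],[0.013,0.001,0,0,0,0],[0.018,0.001,0,0,0,0],[0.019,0.001,0,0,0,0],[0.019,0.001,0,0,0,0]]]'
python3 -m jog '[[[0,0,0,0,0,0],[0,0,0,0,0,0]]]'
python3 go.py .5195 -.088 .2085 9.8
```

```text
time: 8.47
ee_pos: [0.5189, -0.0891, 0.2077]
tcp_rot: [-2.567, 1.571, -2.394]
force: [0.0, -0.7, -6.5]
opening: 0.0625
time: 8.63
ee_pos: [0.5189, -0.0891, 0.2077]
tcp_rot: [-0.093, 1.571, 0.08]
force: [0.5, -0.5, -6.4]
opening: 0.0627
t 8.63 pos [ 0.5189 -0.0891  0.2077] jaw az 9.9 x [ 0.  0. -1.] F [ 0.5 -0.5 -6.4] open 0.0627 q [ 0.71  0.54 -0.73  2.    0.5   0.79 -0.14]
turn [0.1  0.01 0.  ]
shift [-0.0008  0.001   0.0008]
```

```bash
python3 -m jog '[[[0.001,0,0,0,0,0],[0.002,0,0,0,0,0],[0.002,0,0,0,0,0]]]'
python3 -m jog '[[[0,0,0,0,0,0],[0,0,0,0,0,0],[0,0,0,0,0,0],[0,0,0,0,0,0],[0,0,0,0,0,0]]]' 1
python3 -m jog '[[[0,0,0,0,0,0],[0,0,0,0,0,0],[-0.01,0,0,0,0,0],[-0.03,0,0,0,0,0],[-0.06,0,0,0,0,0]]]'
python3 -m jog '[[[-0.03,0,0,0,0,0],[-0.05,0,0,0,0,0],[-0.05,0,0,0,0,0]]]'
python3 go.py .4673 .1462 .31 9.8
python3 - <<'E'
from cell import get_image
import cv2
g=get_image("wrist");cv2.imwrite("pics/w4.png",g["frame"])
E
```

```text
time: 8.88
ee_pos: [0.5191, -0.0888, 0.2076]
tcp_rot: [-2.291, 1.568, -2.118]
force: [-6.2, -0.6, 9.2]
opening: 0.0627
time: 9.3
ee_pos: [0.5192, -0.089, 0.2059]
tcp_rot: [-0.081, 1.57, 0.092]
force: [0.7, 0.2, -0.2]
opening: 0.0852
time: 9.72
ee_pos: [0.5173, -0.089, 0.2645]
tcp_rot: [2.664, 1.565, 2.838]
force: [-0.5, 0.2, -0.6]
opening: 0.0852
time: 9.97
ee_pos: [0.5213, -0.0885, 0.3212]
tcp_rot: [-0.42, 1.561, -0.246]
force: [-0.1, -0.4, 0.7]
opening: 0.0855
t 9.97 pos [ 0.5213 -0.0885  0.3212] jaw az 9.9 x [ 0.01  -0.002 -1.   ] F [-0.1 -0.4  0.7] open 0.0855 q [ 0.82  0.37 -0.85  1.94  0.34  0.97 -0.01]
turn [0.13 0.52 0.23]
shift [ 0.0101  0.2405 -0.0128]
```

View pics/w4.png

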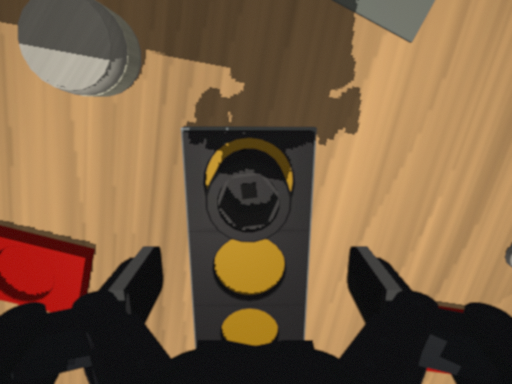

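```bash
python3 pk.py .035; python3 pk.py .030
python3 - <<'E'
from cell import state,get_image
from h import *
s=state();g=get_image("wrist")
T=np.eye(4);T[:3,:3]=R.from_euler("xyz",s["tcp_rot"]).as_matrix();T[:3,3]=s["ee_pos"]
C=T@np.array(g["T_tool_cam"]);pose=(C[:3,3],C[:3,:3]);P=cloud(g,pose)
uv=np.argwhere((P[130:245,180:320,2]>.066))[:,::-1]+[180,130]
z=np.median(P[uv[:,1],uv[:,0],2]);print(z,circ(plane(g,uv,z,pose)[:,:2]))
E
python3 go.py .4673 .1462 .31 9.8
```

```text
[251. 158.] 1412 c [ 0.5181 -0.0828] rms mm 1.65
[251. 267.] 3232 c [ 0.5345 -0.1772] rms mm 2.77
[252. 328.] 1649 c [ 0.5481 -0.2569] rms mm 0.85
[253. 158.] 1422 c [ 0.5173 -0.0776] rms mm 3.65
[253. 269.] 3255 c [ 0.5338 -0.1721] rms mm 3.8
[254. 329.] 1582 c [ 0.5474 -0.2514] rms mm 0.47
0.07338347334883555 (array([ 0.5129408 , -0.08540237]), 0.05473746871948242)
t 10.17 pos [ 0.5181 -0.0891  0.3148] jaw az 9.9 x [-0.002  0.    -1.   ] F [ 0.2  0.4 -0.3] open 0.0852 q [ 0.82  0.38 -0.84  1.94  0.34  0.97 -0.01]
turn [ 0.11 -0.11 -0.02]
shift [ 0.0049  0.2405 -0.0095]
```

Socket d is seated at (248,190); its top reads z≈0.0735, where 0.074 was expected. Now c.

```bash
python3 -m jog '[[[0.005,0.035,-0.002,0,0,0],[0.005,0.075,-0.004,0,0,0],[0.005,0.115,-0.005,0,0,0],[0.005,0.15,-0.006,0,0,0],[0.005,0.18,-0.0075,0,0,0]]]'
python3 -m jog '[[[0,0.03,-0.001,0,0,0],[0,0.05,-0.002,0,0,0],[0,0.06,-0.002,0,0,0],[0,0.06,-0.002,0,0,0],[0,0.06,-0.002,0,0,0]]]'
python3 -m jog '[[[0,0,0,0,0,0],[0,0,0,0,0,0],[0,0,0,0,0,0],[0,0,0,0,0,0]]]'
python3 go.py .4673 .1462 .1985 9.8
```

```text
time: 10.58
ee_pos: [0.4787, 0.0894, 0.3093]
tcp_rot: [2.729, 1.568, 2.904]
force: [0.8, 0.1, 0.0]
opening: 0.0851
time: 11.0
ee_pos: [0.468, 0.1451, 0.3098]
tcp_rot: [-2.833, 1.569, -2.66]
force: [1.2, 0.1, 0.2]
opening: 0.0854
time: 11.33
ee_pos: [0.4686, 0.1445, 0.3106]
tcp_rot: [-2.033, 1.57, -1.862]
force: [0.3, 0.4, 1.0]
opening: 0.0854
t 11.33 pos [0.4686 0.1445 0.3106] jaw az 9.8 x [-0. -0. -1.] F [0.3 0.4 1. ] open 0.0854 q [ 0.45  0.34 -0.94  2.02  0.34  0.94 -0.49]
turn [-0.03 -0.01  0.02]
shift [ 0.1121  0.0019 -0.001 ]
```

```bash
python3 -m jog '[[[0.025,0.002,-0.001,0,0,0],[0.055,0.002,-0.001,0,0,0],[0.085,0.002,-0.001,0,0,0],[0.105,0.002,-0.001,0,0,0],[0.112,0.002,-0.001,0,0,0]]]'
python3 -m jog '[[[0,0,0,0,0,0],[0,0,0,0,0,0],[0,0,0,0,0,0],[0,0,0,0,0,0]]]'
python3 -m jog '[[[0,0,0,0,0,0],[0,0,0,0,0,0],[0,0,0,0,0,0],[0,0,0,0,0,0],[0,0,0,0,0,0]]]' -1 60
python3 -m jog '[[[0,0,0,0,0,0],[0,0,0,0,0,0],[0,0,0,0,0,0],[0,0,0,0,0,0],[0,0,0,0,0,0]]]'
python3 -m jog '[[[-0.01,0,0,0,0,0],[-0.03,0,0,0,0,0],[-0.055,0,0,0,0,0],[-0.085,0,0,0,0,0],[-0.11,0,0,0,0,0]]]'
python3 -m jog '[[[0,0,0,0,0,0],[0,0,0,0,0,0],[0,0,0,0,0,0],[0,0,0,0,0,0]]]'
python3 go.py .5345 -.172 .31 9.8
```

```text
time: 11.75
ee_pos: [0.4655, 0.1462, 0.1957]
tcp_rot: [-3.041, 1.565, -2.869]
force: [-0.4, 0.3, -0.6]
opening: 0.0853
time: 12.08
ee_pos: [0.4679, 0.1479, 0.2003]
tcp_rot: [0.038, 1.567, 0.21]
force: [-0.5, -1.0, -0.1]
opening: 0.0853
time: 12.5
ee_pos: [0.4669, 0.1477, 0.1996]
tcp_rot: [-1.679, 1.57, -1.506]
force: [-2.4, -0.8, 7.3]
opening: 0.053
time: 12.92
ee_pos: [0.467, 0.1477, 0.1996]
tcp_rot: [-1.618, 1.57, -1.445]
force: [-1.0, -0.7, 6.7]
opening: 0.053
time: 13.33
ee_pos: [0.4658, 0.1473, 0.3092]
tcp_rot: [-3.133, 1.568, -2.959]
force: [0.7, -0.3, -4.4]
opening: 0.053
time: 13.67
ee_pos: [0.4654, 0.1467, 0.3064]
tcp_rot: [-3.036, 1.566, -2.863]
force: [0.4, -0.1, -6.5]
opening: 0.0526
t 13.67 pos [0.4654 0.1467 0.3064] jaw az 9.9 x [-0.005 -0.001 -1.   ] F [ 0.4 -0.1 -6.5] open 0.0526 q [ 0.45  0.34 -0.94  2.03  0.34  0.94 -0.5 ]
turn [ 0.11 -0.29  0.03]
shift [-0.0035 -0.3258  0.0132]
```

```bash
python3 -m jog '[[[-0.006,-0.015,0.001,0,0,0],[-0.01,-0.045,0.002,0,0,0],[-0.01,-0.08,0.004,0,0,0],[-0.01,-0.115,0.005,0,0,0],[-0.01,-0.15,0.006,0,0,0]]]'
python3 -m jog '[[[0,-0.035,0.002,0,0,0],[0,-0.07,0.003,0,0,0],[0,-0.105,0.004,0,0,0],[0,-0.13,0.005,0,0,0],[0,-0.15,0.006,0,0,0]]]'
python3 -m jog '[[[0,-0.015,0.001,0,0,0],[0,-0.023,0.001,0,0,0],[0,-0.026,0.001,0,0,0],[0,-0.026,0.001,0,0,0],[0,-0.026,0.001,0,0,0]]]'
python3 -m jog '[[[0,0,0,0,0,0],[0,0,0,0,0,0],[0,0,0,0,0,0],[0,0,0,0,0,0]]]'
python3 pk.py .035
python3 go.py .5345 -.172 .23 9.8
python3 - <<'E'
from cell import get_image
import cv2
g=get_image("wrist");cv2.imwrite("pics/w5.png",g["frame"])
E
```

```text
time: 14.08
ee_pos: [0.4977, -0.0005, 0.3168]
tcp_rot: [2.84, 1.567, 3.015]
force: [1.5, 0.5, -5.3]
opening: 0.0529
time: 14.5
ee_pos: [0.5293, -0.1497, 0.3159]
tcp_rot: [2.892, 1.566, 3.061]
force: [0.1, 0.6, -6.0]
opening: 0.0529
time: 14.92
ee_pos: [0.5356, -0.1693, 0.3183]
tcp_rot: [1.904, 1.569, 2.079]
force: [-0.7, 1.5, -6.1]
opening: 0.0526
time: 15.25
ee_pos: [0.5358, -0.1706, 0.3189]
tcp_rot: [-1.004, 1.571, -0.829]
force: [0.1, 1.0, -5.9]
opening: 0.0528
[251. 175.] 3273 c [ 0.5337 -0.1725] rms mm 0.33
t 15.3 pos [ 0.5358 -0.1708  0.3189] jaw az 10.0 x [ 0. -0. -1.] F [ 0.3 -0.1 -6.6] open 0.053 q [ 0.9   0.43 -0.8   1.86  0.37  1.01  0.12]
turn [0.16 0.01 0.01]
shift [ 0.0889 -0.0009 -0.0015]
```

View pics/w5.png

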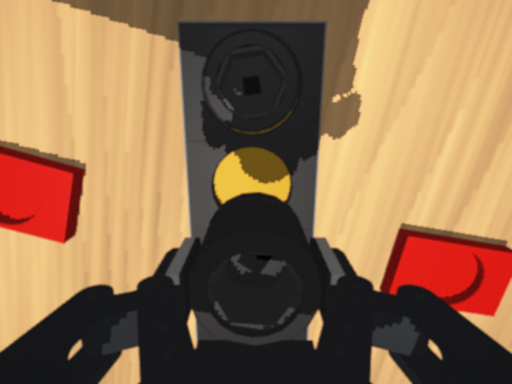

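```bash
python3 -m jog '[[[0.015,0,-0.002,0,0,0],[0.035,0,-0.002,0,0,0],[0.06,0,-0.002,0,0,0],[0.08,0,-0.002,0,0,0],[0.09,0,-0.002,0,0,0]]]'
python3 -m jog '[[[0,0,0,0,0,0],[0,0,0,0,0,0],[0,0,0,0,0,0],[0,0,0,0,0,0]]]'
python3 go.py .5337 -.1712 .2085 9.8
```

```text
time: 15.77
ee_pos: [0.5324, -0.1718, 0.226]
tcp_rot: [2.699, 1.566, 2.871]
force: [-1.0, -0.6, -6.8]
opening: 0.0528
time: 16.1
ee_pos: [0.535, -0.1718, 0.2305]
tcp_rot: [-0.471, 1.567, -0.298]
force: [-0.0, 1.8, -5.8]
opening: 0.053
t 16.1 pos [ 0.535  -0.1718  0.2305] jaw az 9.9 x [ 0.004 -0.001 -1.   ] F [-0.   1.8 -5.8] open 0.053 q [ 0.84  0.55 -0.73  1.91  0.48  0.86  0.03]
turn [0.11 0.19 0.1 ]
shift [ 0.022   0.0008 -0.0013]
```

```bash
python3 -m jog '[[[0.008,0.001,-0.001,0,0,0],[0.015,0.001,-0.001,0,0,0],[0.02,0.001,-0.001,0,0,0],[0.022,0.001,-0.001,0,0,0],[0.022,0.001,-0.001,0,0,0]]]'
python3 -m jog '[[[0,0,0,0,0,0],[0,0,0,0,0,0],[0,0,0,0,0,0],[0,0,0,0,0,0]]]'
python3 go.py .5337 -.1712 .2075 9.8
```

```text
time: 16.52
ee_pos: [0.5327, -0.1707, 0.2077]
tcp_rot: [-2.806, 1.568, -2.633]
force: [-4.3, -0.3, 4.3]
opening: 0.0526
time: 16.85
ee_pos: [0.5326, -0.1708, 0.2076]
tcp_rot: [-2.735, 1.569, -2.562]
force: [-4.8, 0.7, 5.6]
opening: 0.0527
t 16.85 pos [ 0.5326 -0.1708  0.2076] jaw az 9.9 x [-0.002 -0.001 -1.   ] F [-4.8  0.7  5.6] open 0.0527 q [ 0.82  0.59 -0.7   1.92  0.51  0.82  0.01]
turn [ 0.11 -0.1   0.04]
shift [ 0.0001 -0.0006  0.001 ]
```

Contact with the pocket floor. I release, rise and go for b at (0.5025, 0.2696).

```bash
python3 -m jog '[[[0,0,0,0,0,0],[0,0,0,0,0,0],[0,0,0,0,0,0],[0,0,0,0,0,0],[0,0,0,0,0,0]]]' 1
python3 -m jog '[[[0,0,0,0,0,0],[-0.01,0,0,0,0,0],[-0.03,0,0,0,0,0],[-0.06,0,0,0,0,0],[-0.09,0,0,0,0,0]]]'
python3 -m jog '[[[-0.01,0,0,0,0,0],[-0.015,0,0,0,0,0],[-0.015,0,0,0,0,0],[-0.015,0,0,0,0,0],[-0.015,0,0,0,0,0]]]'
python3 go.py .5025 .2696 .31 9.8
python3 - <<'E'
from cell import get_image
import cv2
g=get_image("wrist");cv2.imwrite("pics/w6.png",g["frame"])
E
```

```text
time: 17.27
ee_pos: [0.533, -0.1709, 0.2068]
tcp_rot: [-0.157, 1.57, 0.016]
force: [0.0, -0.8, 0.1]
opening: 0.0855
time: 17.68
ee_pos: [0.5321, -0.1706, 0.2974]
tcp_rot: [2.426, 1.569, 2.599]
force: [0.9, -1.0, 0.4]
opening: 0.0853
time: 18.1
ee_pos: [0.5317, -0.1709, 0.31]
tcp_rot: [2.667, 1.568, 2.84]
force: [-0.3, 0.2, -0.5]
opening: 0.0852
t 18.1 pos [ 0.5317 -0.1709  0.31  ] jaw az 9.9 x [-0.003  0.001 -1.   ] F [-0.3  0.2 -0.5] open 0.0852 q [ 0.9   0.44 -0.8   1.87  0.37  0.99  0.11]
turn [ 0.11 -0.17 -0.09]
shift [0.0005 0.439  0.047 ]
```

View pics/w6.png

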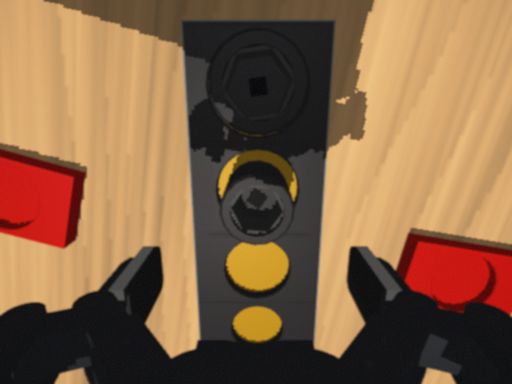

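Both d (258,85) and c (257,208) stand in their pockets.

```bash
python3 -m jog '[[[0,0.035,0.004,0,0,0],[0,0.075,0.008,0,0,0],[0,0.115,0.012,0,0,0],[0,0.155,0.016,0,0,0],[0,0.195,0.021,0,0,0]]]'
python3 -m jog '[[[0,0.04,0.004,0,0,0],[0,0.08,0.008,0,0,0],[0,0.12,0.012,0,0,0],[0,0.16,0.017,0,0,0],[0,0.19,0.02,0,0,0]]]'
python3 -m jog '[[[0,0.03,0.003,0,0,0],[0,0.045,0.005,0,0,0],[0,0.053,0.006,0,0,0],[0,0.053,0.006,0,0,0],[0,0.053,0.006,0,0,0]]]'
python3 -m jog '[[[0,0,0,0,0,0],[0,0,0,0,0,0],[0,0,0,0,0,0],[0,0,0,0,0,0]]]'
python3 go.py .5025 .2696 .1985 9.8
```

```text
time: 18.57
ee_pos: [0.5187, 0.0263, 0.3104]
tcp_rot: [2.923, 1.568, 3.096]
force: [0.4, 0.1, 0.5]
opening: 0.0852
time: 18.98
ee_pos: [0.5053, 0.2191, 0.3108]
tcp_rot: [2.266, 1.568, 2.443]
force: [0.5, 0.4, 0.7]
opening: 0.0853
time: 19.4
ee_pos: [0.5035, 0.2679, 0.3106]
tcp_rot: [-2.554, 1.568, -2.381]
force: [0.0, 0.4, -0.2]
opening: 0.0857
time: 19.73
ee_pos: [0.504, 0.2674, 0.3116]
tcp_rot: [-1.584, 1.57, -1.413]
force: [-0.0, 0.0, 0.4]
opening: 0.0854
t 19.73 pos [0.504  0.2674 0.3116] jaw az 9.8 x [ 0.    -0.001 -1.   ] F [-0.   0.   0.4] open 0.0854 q [ 0.16  0.49 -0.89  1.84  0.45  1.02 -0.74]
turn [-0.01 -0.    0.04]
shift [ 0.1131  0.0025 -0.0011]
```

```bash
python3 -m jog '[[[0.025,0.001,-0.001,0,0,0],[0.055,0.001,-0.001,0,0,0],[0.085,0.001,-0.001,0,0,0],[0.105,0.001,-0.001,0,0,0],[0.113,0.001,-0.001,0,0,0]]]'
python3 -m jog '[[[0,0,0,0,0,0],[0,0,0,0,0,0],[0,0,0,0,0,0],[0,0,0,0,0,0]]]'
python3 -m jog '[[[0,0,0,0,0,0],[0,0,0,0,0,0],[0,0,0,0,0,0],[0,0,0,0,0,0],[0,0,0,0,0,0]]]' -1 50
python3 -m jog '[[[0,0,0,0,0,0],[0,0,0,0,0,0],[0,0,0,0,0,0],[0,0,0,0,0,0],[0,0,0,0,0,0]]]'
python3 -m jog '[[[-0.01,0,0,0,0,0],[-0.03,0,0,0,0,0],[-0.055,0,0,0,0,0],[-0.085,0,0,0,0,0],[-0.11,0,0,0,0,0]]]'
python3 -m jog '[[[0,0,0,0,0,0],[0,0,0,0,0,0],[0,0,0,0,0,0],[0,0,0,0,0,0]]]'
python3 go.py .5465 -.2475 .315 9.8
```

```text
time: 20.15
ee_pos: [0.5013, 0.2677, 0.1954]
tcp_rot: [-2.754, 1.565, -2.582]
force: [-0.3, -0.4, -0.7]
opening: 0.0857
time: 20.48
ee_pos: [0.5033, 0.2702, 0.2006]
tcp_rot: [0.309, 1.567, 0.482]
force: [0.2, -0.3, 0.2]
opening: 0.0852
time: 20.9
ee_pos: [0.5026, 0.2698, 0.1994]
tcp_rot: [0.024, 1.57, 0.197]
force: [-1.7, -0.5, 4.0]
opening: 0.0428
time: 21.32
ee_pos: [0.5026, 0.2698, 0.1994]
tcp_rot: [-0.133, 1.57, 0.04]
force: [-1.3, -0.8, 5.0]
opening: 0.0426
time: 21.73
ee_pos: [0.5017, 0.269, 0.3091]
tcp_rot: [-2.959, 1.569, -2.785]
force: [0.1, 0.6, -3.5]
opening: 0.0427
time: 22.07
ee_pos: [0.5014, 0.2684, 0.3062]
tcp_rot: [-2.781, 1.566, -2.608]
force: [-0.4, 0.2, -4.3]
opening: 0.0427
t 22.07 pos [0.5014 0.2684 0.3062] jaw az 9.9 x [-0.004 -0.002 -1.   ] F [-0.4  0.2 -4.3] open 0.0427 q [ 0.16  0.5  -0.89  1.85  0.45  1.02 -0.74]
turn [ 0.11 -0.26  0.1 ]
shift [-0.0077 -0.5159 -0.0444]
```

```bash
python3 -m jog '[[[-0.006,-0.015,-0.001,0,0,0],[-0.008,-0.05,-0.004,0,0,0],[-0.008,-0.09,-0.008,0,0,0],[-0.008,-0.13,-0.011,0,0,0],[-0.008,-0.17,-0.015,0,0,0]]]'
python3 -m jog '[[[0,-0.04,-0.003,0,0,0],[0,-0.08,-0.007,0,0,0],[0,-0.12,-0.01,0,0,0],[0,-0.16,-0.014,0,0,0],[0,-0.195,-0.017,0,0,0]]]'
python3 -m jog '[[[0,-0.035,-0.003,0,0,0],[0,-0.07,-0.006,0,0,0],[0,-0.1,-0.009,0,0,0],[0,-0.13,-0.011,0,0,0],[0,-0.145,-0.012,0,0,0]]]'
python3 -m jog '[[[0,-0.005,0,0,0,0],[0,-0.005,0,0,0,0],[0,-0.005,0,0,0,0],[0,-0.005,0,0,0,0],[0,-0.005,0,0,0,0]]]'
python3 -m jog '[[[0,0,0,0,0,0],[0,0,0,0,0,0],[0,0,0,0,0,0]]]'
python3 pk.py .030
python3 go.py .5463 -.2465 .23 9.8
```

```text
time: 22.48
ee_pos: [0.516, 0.0977, 0.3148]
tcp_rot: [3.016, 1.568, -3.093]
force: [0.5, -0.2, -4.0]
opening: 0.0428
time: 22.9
ee_pos: [0.5324, -0.0989, 0.3146]
tcp_rot: [3.013, 1.567, -3.099]
force: [0.5, -0.7, -4.3]
opening: 0.0429
time: 23.32
ee_pos: [0.5453, -0.246, 0.3141]
tcp_rot: [-2.997, 1.567, -2.83]
force: [-0.3, -1.2, -4.1]
opening: 0.0431
time: 23.73
ee_pos: [0.5481, -0.2422, 0.3168]
tcp_rot: [1.453, 1.57, 1.631]
force: [0.7, 0.4, -3.8]
opening: 0.0428
time: 23.98
ee_pos: [0.5478, -0.2447, 0.3169]
tcp_rot: [-1.4, 1.571, -1.225]
force: [0.5, -0.7, -2.8]
opening: 0.0429
[252.  20.] 1024 c [ 0.528  -0.1388] rms mm 12.53
[274.  77.] 414 c [ 0.5343 -0.1665] rms mm 0.91
[252. 179.] 2684 c [ 0.5467 -0.2465] rms mm 0.33
t 24.03 pos [ 0.5477 -0.245   0.3168] jaw az 10.0 x [ 0. -0. -1.] F [ 0.5 -0.3 -4.1] open 0.0431 q [ 0.96  0.5  -0.77  1.77  0.4   1.04  0.22]
turn [0.15 0.   0.01]
shift [ 0.0868 -0.0013 -0.0017]
```

```bash
python3 -m jog '[[[0.015,-0.001,-0.001,0,0,0],[0.035,-0.001,-0.001,0,0,0],[0.06,-0.001,-0.001,0,0,0],[0.08,-0.001,-0.001,0,0,0],[0.088,-0.001,-0.001,0,0,0]]]'
python3 -m jog '[[[0,0,0,0,0,0],[0,0,0,0,0,0],[0,0,0,0,0,0],[0,0,0,0,0,0],[0,0,0,0,0,0]]]'
python3 go.py .5466 -.2465 .2078 9.8
```

```text
time: 24.45
ee_pos: [0.5446, -0.2465, 0.2242]
tcp_rot: [2.589, 1.564, 2.761]
force: [-1.2, -0.5, -4.4]
opening: 0.0431
time: 24.87
ee_pos: [0.5477, -0.2467, 0.2303]
tcp_rot: [-0.603, 1.568, -0.43]
force: [-0.5, -0.3, -3.8]
opening: 0.0428
t 24.87 pos [ 0.5477 -0.2467  0.2303] jaw az 9.9 x [ 0.003 -0.001 -1.   ] F [-0.5 -0.3 -3.8] open 0.0428 q [ 0.91  0.61 -0.7   1.81  0.5   0.9   0.15]
turn [0.11 0.14 0.1 ]
shift [ 0.0224  0.0004 -0.0011]
```

```bash
python3 -m jog '[[[0.008,0,-0.001,0,0,0],[0.015,0,-0.001,0,0,0],[0.02,0,-0.001,0,0,0],[0.022,0,-0.001,0,0,0],[0.022,0,-0.001,0,0,0]]]'
python3 -m jog '[[[0,0,0,0,0,0],[0,0,0,0,0,0],[0,0,0,0,0,0],[0,0,0,0,0,0]]]'
python3 go.py .5466 -.2465 .2075 9.8
```

```text
time: 25.28
ee_pos: [0.5457, -0.2467, 0.2075]
tcp_rot: [-3.038, 1.568, -2.866]
force: [-3.9, -0.4, 6.0]
opening: 0.0428
time: 25.62
ee_pos: [0.5457, -0.2467, 0.2075]
tcp_rot: [-3.007, 1.568, -2.834]
force: [-4.1, 0.7, 5.3]
opening: 0.0428
t 25.62 pos [ 0.5457 -0.2467  0.2075] jaw az 9.9 x [-0.002 -0.001 -1.   ] F [-4.1  0.7  5.3] open 0.0428 q [ 0.9   0.64 -0.68  1.82  0.52  0.87  0.14]
turn [ 0.1  -0.14  0.02]
shift [-0.     0.     0.001]
```

Socket b is down on its floor. I release it and go for a at (0.5864, 0.1300).

```bash
python3 -m jog '[[[0,0,0,0,0,0],[0,0,0,0,0,0],[0,0,0,0,0,0],[0,0,0,0,0,0],[0,0,0,0,0,0]]]' 1
python3 -m jog '[[[0,0,0,0,0,0],[-0.01,0,0,0,0,0],[-0.03,0,0,0,0,0],[-0.06,0,0,0,0,0],[-0.09,0,0,0,0,0]]]'
python3 -m jog '[[[-0.01,0,0,0,0,0],[-0.015,0,0,0,0,0],[-0.015,0,0,0,0,0],[-0.015,0,0,0,0,0],[-0.015,0,0,0,0,0]]]'
python3 go.py .5864 .13 .31 9.8
python3 - <<'E'
from cell import get_image
import cv2
g=get_image("wrist");cv2.imwrite("pics/w7.png",g["frame"])
E
```

```text
time: 26.03
ee_pos: [0.5461, -0.2467, 0.2067]
tcp_rot: [-0.03, 1.57, 0.143]
force: [-0.1, 0.0, 0.2]
opening: 0.0852
time: 26.45
ee_pos: [0.5454, -0.2464, 0.2973]
tcp_rot: [2.355, 1.569, 2.529]
force: [0.4, -0.0, 1.2]
opening: 0.0851
time: 26.87
ee_pos: [0.5449, -0.2467, 0.3098]
tcp_rot: [2.581, 1.567, 2.754]
force: [-0.5, 0.9, 0.2]
opening: 0.0857
t 26.87 pos [ 0.5449 -0.2467  0.3098] jaw az 9.9 x [-0.003  0.001 -1.   ] F [-0.5  0.9  0.2] open 0.0857 q [ 0.97  0.51 -0.77  1.78  0.4   1.03  0.22]
turn [ 0.1  -0.17 -0.1 ]
shift [2.000e-04 3.639e-01 1.056e-01]
```

View pics/w7.png

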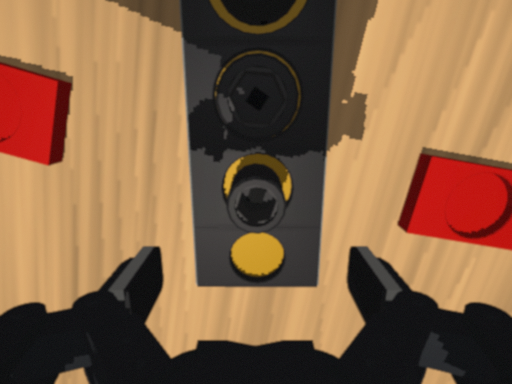

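Sockets b (258,203), c (257,97) and d (top edge) are all standing in their pockets, and pocket a at (257,255) is free.

```bash
python3 -m jog '[[[0,0.035,0.01,0,0,0],[0,0.07,0.02,0,0,0],[0,0.107,0.031,0,0,0],[0,0.145,0.042,0,0,0],[0,0.18,0.052,0,0,0]]]'
python3 -m jog '[[[0,0.035,0.01,0,0,0],[0,0.07,0.02,0,0,0],[0,0.107,0.031,0,0,0],[0,0.145,0.042,0,0,0],[0,0.17,0.049,0,0,0]]]'
python3 -m jog '[[[0,0.012,0.004,0,0,0],[0,0.013,0.004,0,0,0],[0,0.013,0.004,0,0,0],[0,0.013,0.004,0,0,0],[0,0.013,0.004,0,0,0]]]'
python3 -m jog '[[[0,0,0,0,0,0],[0,0,0,0,0,0],[0,0,0,0,0,0],[0,0,0,0,0,0]]]'
python3 go.py .5864 .13 .1985 9.8
```

```text
time: 27.33
ee_pos: [0.5655, -0.0583, 0.3104]
tcp_rot: [2.476, 1.568, 2.65]
force: [1.7, 0.6, 0.7]
opening: 0.0855
time: 27.75
ee_pos: [0.5841, 0.1202, 0.3107]
tcp_rot: [1.955, 1.567, 2.133]
force: [0.6, 1.1, -0.4]
opening: 0.0854
time: 28.17
ee_pos: [0.5873, 0.1255, 0.3109]
tcp_rot: [-2.191, 1.568, -2.022]
force: [-0.6, -0.2, -0.1]
opening: 0.0852
time: 28.5
ee_pos: [0.5869, 0.1283, 0.3118]
tcp_rot: [-1.184, 1.571, -1.012]
force: [0.1, 0.3, -0.1]
opening: 0.0857
t 28.5 pos [0.5869 0.1283 0.3118] jaw az 9.9 x [ 0. -0. -1.] F [ 0.1  0.3 -0.1] open 0.0857 q [ 0.37  0.53 -0.84  1.77  0.45  1.04 -0.45]
turn [0.05 0.01 0.02]
shift [ 0.1133  0.0018 -0.0003]
```

```bash
python3 -m jog '[[[0.025,0.001,0,0,0,0],[0.055,0.001,0,0,0,0],[0.085,0.001,0,0,0,0],[0.105,0.001,0,0,0,0],[0.113,0.001,0,0,0,0]]]'
python3 -m jog '[[[0,0,0,0,0,0],[0,0,0,0,0,0],[0,0,0,0,0,0],[0,0,0,0,0,0]]]'
python3 -m jog '[[[0,0,0,0,0,0],[0,0,0,0,0,0],[0,0,0,0,0,0],[0,0,0,0,0,0],[0,0,0,0,0,0]]]' -1 40
python3 -m jog '[[[0,0,0,0,0,0],[0,0,0,0,0,0],[0,0,0,0,0,0],[0,0,0,0,0,0],[0,0,0,0,0,0]]]'
python3 -m jog '[[[-0.01,0,0,0,0,0],[-0.03,0,0,0,0,0],[-0.055,0,0,0,0,0],[-0.085,0,0,0,0,0],[-0.11,0,0,0,0,0]]]'
python3 -m jog '[[[0,0,0,0,0,0],[0,0,0,0,0,0],[0,0,0,0,0,0],[0,0,0,0,0,0]]]'
python3 go.py .5572 -.3106 .315 9.8
```

```text
time: 28.92
ee_pos: [0.585, 0.129, 0.1951]
tcp_rot: [-3.06, 1.565, -2.887]
force: [-0.1, -0.6, -0.3]
opening: 0.0854
time: 29.25
ee_pos: [0.5877, 0.1305, 0.2007]
tcp_rot: [0.069, 1.567, 0.242]
force: [0.3, -0.0, 1.1]
opening: 0.0859
time: 29.67
ee_pos: [0.5868, 0.13, 0.1992]
tcp_rot: [-0.289, 1.57, -0.116]
force: [-0.6, 0.3, 2.6]
opening: 0.0327
time: 30.08
ee_pos: [0.5868, 0.13, 0.1991]
tcp_rot: [-0.592, 1.57, -0.419]
force: [-1.6, -0.5, 5.3]
opening: 0.0327
time: 30.5
ee_pos: [0.5863, 0.1299, 0.3096]
tcp_rot: [2.569, 1.57, 2.743]
force: [1.0, 0.1, -1.6]
opening: 0.0326
time: 30.83
ee_pos: [0.5857, 0.1292, 0.3066]
tcp_rot: [-3.045, 1.567, -2.872]
force: [0.5, 0.2, -1.9]
opening: 0.0333
t 30.83 pos [0.5857 0.1292 0.3066] jaw az 9.9 x [-0.004 -0.001 -1.   ] F [ 0.5  0.2 -1.9] open 0.0333 q [ 0.37  0.54 -0.83  1.77  0.46  1.04 -0.46]
turn [ 0.11 -0.22  0.02]
shift [-0.0078 -0.4284 -0.1038]
```

```bash
python3 -m jog '[[[-0.006,-0.015,-0.004,0,0,0],[-0.008,-0.05,-0.012,0,0,0],[-0.008,-0.085,-0.021,0,0,0],[-0.008,-0.12,-0.029,0,0,0],[-0.008,-0.155,-0.038,0,0,0]]]'
python3 -m jog '[[[0,-0.035,-0.008,0,0,0],[0,-0.07,-0.017,0,0,0],[0,-0.105,-0.025,0,0,0],[0,-0.14,-0.034,0,0,0],[0,-0.175,-0.042,0,0,0]]]'
python3 -m jog '[[[0,-0.035,-0.008,0,0,0],[0,-0.065,-0.016,0,0,0],[0,-0.085,-0.021,0,0,0],[0,-0.095,-0.023,0,0,0],[0,-0.099,-0.024,0,0,0]]]'
python3 -m jog '[[[0,0,0,0,0,0],[0,0,0,0,0,0],[0,0,0,0,0,0],[0,0,0,0,0,0],[0,0,0,0,0,0]]]'
python3 -m jog '[[[0,0,0,0,0,0],[0,0,0,0,0,0],[0,0,0,0,0,0]]]'
python3 pk.py .025
python3 go.py .5572 -.3106 .23 9.8
```

```text
time: 31.25
ee_pos: [0.5749, -0.0309, 0.3149]
tcp_rot: [2.833, 1.568, 3.007]
force: [0.5, 0.1, -1.8]
opening: 0.0331
time: 31.67
ee_pos: [0.5633, -0.2107, 0.3146]
tcp_rot: [2.614, 1.567, 2.787]
force: [-0.1, 0.4, -1.3]
opening: 0.0329
time: 32.08
ee_pos: [0.5568, -0.3132, 0.3146]
tcp_rot: [2.622, 1.568, 2.79]
force: [-0.4, 0.1, -1.8]
opening: 0.033
time: 32.5
ee_pos: [0.5586, -0.3086, 0.3169]
tcp_rot: [0.943, 1.57, 1.119]
force: [0.5, -0.1, -1.6]
opening: 0.0329
time: 32.75
ee_pos: [0.5581, -0.3104, 0.3168]
tcp_rot: [-1.297, 1.571, -1.124]
force: [0.2, -0.0, -1.3]
opening: 0.0331
[256.  33.] 1232 c [ 0.5412 -0.211 ] rms mm 15.61
[261.  93.] 854 c [ 0.5455 -0.2401] rms mm 1.58
[254. 183.] 2304 c [ 0.5578 -0.3106] rms mm 0.37
t 32.8 pos [ 0.5581 -0.3105  0.3167] jaw az 9.9 x [ 0. -0. -1.] F [ 0.5  0.3 -1.3] open 0.0328 q [ 1.01  0.57 -0.74  1.67  0.43  1.07  0.31]
turn [0.11 0.   0.  ]
shift [ 0.0867  0.0001 -0.0009]
```

```bash
python3 -m jog '[[[0.015,0,0,0,0,0],[0.035,0,0,0,0,0],[0.06,0,0,0,0,0],[0.08,0,0,0,0,0],[0.088,0,0,0,0,0]]]'
python3 -m jog '[[[0,0,0,0,0,0],[0,0,0,0,0,0],[0,0,0,0,0,0],[0,0,0,0,0,0],[0,0,0,0,0,0]]]'
python3 -m jog '[[[0.008,0,-0.001,0,0,0],[0.015,0,-0.001,0,0,0],[0.02,0,-0.001,0,0,0],[0.022,0,-0.001,0,0,0],[0.022,0,-0.001,0,0,0]]]'
python3 -m jog '[[[0,0,0,0,0,0],[0,0,0,0,0,0],[0,0,0,0,0,0],[0,0,0,0,0,0]]]'
python3 go.py .5577 -.3106 .2071 9.8
```

```text
time: 33.22
ee_pos: [0.5559, -0.3102, 0.2239]
tcp_rot: [2.508, 1.564, 2.681]
force: [-0.9, -0.4, -2.1]
opening: 0.0326
time: 33.63
ee_pos: [0.5589, -0.3108, 0.2303]
tcp_rot: [-0.665, 1.568, -0.492]
force: [0.6, -0.1, -2.1]
opening: 0.0325
time: 34.05
ee_pos: [0.5568, -0.3107, 0.2072]
tcp_rot: [3.07, 1.568, -3.041]
force: [-3.5, 0.8, 6.6]
opening: 0.0331
time: 34.38
ee_pos: [0.5567, -0.3107, 0.2072]
tcp_rot: [3.087, 1.568, -3.024]
force: [-2.8, 0.7, 5.0]
opening: 0.0328
t 34.38 pos [ 0.5567 -0.3107  0.2072] jaw az 9.9 x [-0.002 -0.    -1.   ] F [-2.8  0.7  5. ] open 0.0328 q [ 0.95  0.7  -0.67  1.73  0.53  0.91  0.23]
turn [ 0.1  -0.13 -0.01]
shift [ 0.0001 -0.      0.001 ]
```

Seated. I release, rise and back off in −y so the wrist and top cameras can see everything.

```bash
python3 -m jog '[[[0,0,0,0,0,0],[0,0,0,0,0,0],[0,0,0,0,0,0],[0,0,0,0,0,0],[0,0,0,0,0,0]]]' 1
python3 -m jog '[[[0,0,0,0,0,0],[-0.01,0,0,0,0,0],[-0.03,0,0,0,0,0],[-0.06,0,0,0,0,0],[-0.1,0,0,0,0,0]]]'
python3 -m jog '[[[-0.03,-0.02,0,0,0,0],[-0.05,-0.05,0,0,0,0],[-0.07,-0.08,0,0,0,0],[-0.07,-0.1,0,0,0,0],[-0.07,-0.1,0,0,0,0]]]'
python3 -m jog '[[[0,0,0,0,0,0],[0,0,0,0,0,0],[0,0,0,0,0,0],[0,0,0,0,0,0],[0,0,0,0,0,0]]]'
python3 - <<'E'
from cell import state,get_image
from h import *
s=state();print(s["time"],np.round(s["ee_pos"],3))
g=get_image("wrist");cv2.imwrite("pics/w8.png",g["frame"])
T=np.eye(4);T[:3,:3]=R.from_euler("xyz",s["tcp_rot"]).as_matrix();T[:3,3]=s["ee_pos"]
C=T@np.array(g["T_tool_cam"]);t=get_image("top");cv2.imwrite("pics/top8.png",t["frame"])
for n,g,pose in(("wrist",g,(C[:3,3],C[:3,:3])),("top",t,cam(t))):
    P=cloud(g,pose);hi=((P[...,2]>.052)&(P[...,2]<.09)&(P[...,0]>.47)&(P[...,0]<.6)&(P[...,1]>-.36)&(P[...,1]<-.03)&(g["z_map"]>0)).astype(np.uint8)*255
    N,L,st,ce=cv2.connectedComponentsWithStats(hi)
    for i in range(1,N):
        if st[i,4]<60: continue
        zt=np.percentile(P[L==i][:,2],80);uv=np.argwhere((L==i)&(P[...,2]>zt-.004))[:,::-1]
        c,r=circ(plane(g,uv,zt,pose)[:,:2]);print(n,ce[i].round(),zt.round(4),c.round(4),round(2*r,4))
E
```

```text
time: 34.8
ee_pos: [0.5571, -0.3107, 0.2064]
tcp_rot: [1.52, 1.571, 1.693]
force: [0.7, 0.1, 0.2]
opening: 0.0852
time: 35.22
ee_pos: [0.5556, -0.3104, 0.3052]
tcp_rot: [2.434, 1.564, 2.608]
force: [0.5, -0.9, 0.5]
opening: 0.0856
time: 35.63
ee_pos: [0.5734, -0.4162, 0.3796]
tcp_rot: [-1.194, 1.563, -1.03]
force: [-0.7, -1.8, 0.3]
opening: 0.0853
time: 36.05
ee_pos: [0.5746, -0.4076, 0.3764]
tcp_rot: [2.028, 1.57, 2.203]
force: [-0.6, 0.1, 0.2]
opening: 0.0855
36.05 [ 0.575 -0.408  0.376]
wrist [254.   6.] 0.0659 [ 0.5484 -0.2614] 0.0324
wrist [253.  70.] 0.0621 [ 0.557  -0.3121] 0.0334
top [376. 207.] 0.0662 [ 0.542  -0.2444] 0.0435
top [405. 203.] 0.0622 [ 0.5534 -0.3095] 0.0337
top [343. 210.] 0.0705 [ 0.53   -0.1711] 0.0537
top [305. 214.] 0.0745 [ 0.5162 -0.0872] 0.0636
```

View pics/w8.png

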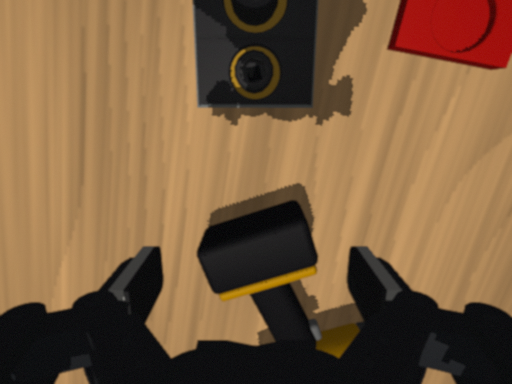

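View pics/top8.png

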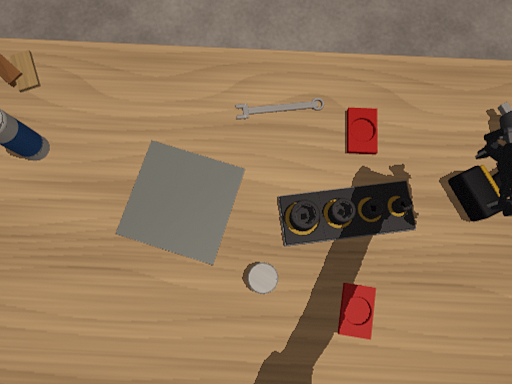

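All four sockets stand in their pockets. Tops are at 62, 66, 70.5 and 74.5 mm (expected 62, 66, 70 and 74), and offsets from the pocket centres are about 3 mm or less. The tin (263,277) and spanner (280,108) haven't moved, and the gripper is clear.

```bash
python3 -c "
from cell import hand_in;print(hand_in())"
```

```text
the job is handed in; nothing more can be done
None
```

I put all four sockets away in size order, each standing upright, hex up, in its own pocket, and handed the job in at about 36 s of the 109 s limit.

- **Seating:** the final top view shows each socket 2–3 mm from its pocket's centre (limit 10 mm). Their top heights are within 0.5 mm of what they should be when standing on the pocket floor.
- **Bystanders and forces:** the tin and spanner show no visible shift in the top view. The arm was clear of everything at hand-in. The forces reported stayed near 10 N or less.
- **Checks that disagreed:**
  - The top camera reads about 2–4 mm lower in x than the wrist camera. I relied on the wrist readings for grasping and placing, and compared top-camera readings only with each other.
  - The wrist camera's pocket fits with the wrong radius, or while the arm was still settling, were off, and I did not use them.
  - The last wrist view cut off sockets b, c and d, so their final check rests on the top view alone.

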